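# Spacer under the tilted module, held flush for soldering

## Robot

A 6-joint arm with a two-finger parallel gripper is mounted at the origin on the work surface. World frame = base frame: x ahead of the robot, y to its left, z up, the work surface at z = 0. Lengths are in m, angles in degrees, forces in N, time in s.
With the tool pointing down it reaches from about 0.35 to 0.875 m from the base axis. Payload 15.5 kg.
Tool frame: the origin (TCP) lies midway between the tips of the shut fingers; the grasp point (between the pads) lies 19 mm behind it; z points along the fingers, y is the line along which they close (so a half turn about z gives the same grasp; the last joint's range is limited). The gripper opens to 85 mm and grips with 20 to 120 N. Pads are 22 mm wide; open, the fingers measure 114 mm over their backs; the gripper's body (76 mm by 85 mm) begins 54 mm behind the grasp point. The pads swing forward as they close: fully open they stand 13 mm farther back than shut.
Start: joints at [-79.555, 28.281, 77.091, -0, 74.628, -5.472], TCP at [0.171, -0.601, 0.231] pointing down, gripper open.
Joint ranges: [-166.48, 166.48], [-47.26, 123.95], [12.59, 153.08], [-70.14, 250.14], [6.76, 159.57], [-176.63, 176.63]. Speed limits (degrees/s): [108.29, 108.29, 147.25, 172.46, 172.46, 172.46].

## Interface

Orientations are given as [roll, pitch, yaw] about the fixed x, y, z axes, in that order (R = Rz(yaw) Ry(pitch) Rx(roll)).
In Python, from station import get_state, capture, ctrl gives the robot as it stands.
- The arm moves only by the tool play_rows, never from a script. Its argument "targets" is text: rows parted by semicolons, each of 6 numbers parted by spaces: the shift along the tool's x, y, z in cm, then the turn, a rotation vector about the tool's x, y, z in rad. In form: tx ty tz rx ry rz; .... A call has 1 to 8 rows; each row shifts and turns the commanded pose from where the row before left it, along the tool's axes as they then stand; what a row does not reach is not made up. A row lasts 1/10 s, in which the tool goes at most 50 mm and 8.59 degrees, less where a joint would pass 70% of its speed; a pose out of reach is approached as far as the arm can. A call with a gripper value outside its range is refused whole. "gripper" is the opening, from 0 (shut) to 1 (fully open), set as the call begins (left out, the last holds). The fingers move at their own pace and stop on an object; the grip force is fixed at half the most. Time passes only in rows, so rows that do not move let the fingers close. It gives the time, the measured TCP pose, the force, the opening and the grip force at its end, in the units of the state.
- get_state(): the state, without advancing time (a new reading comes with each control period).
- capture(name): name is "scene" or "top" or "wrist"; returns a dict with "pixels" (480x640x3 uint8, red, green, blue), "depth" (480x640 float32, m along the optical axis (not along the pixel's ray), 0 where there is no reading), "vfov" (degrees; the focal length in pixels is half the picture's height over the tangent of half this angle, whatever the lens; pixels are square), "cx", "cy" (the principal point, pixels), "rvec" (rotation vector, rad) and "tvec" (3), from world to camera coordinates, as OpenCV has them; the wrist camera has in their place "tool_from_camera" (4x4, takes a point from camera to tool coordinates, whose origin is the TCP and whose axes are the flange's). Camera axes: x right, y down, z forward; pixel columns grow to the right and rows downward; lengths in m; the calibration is good to about 2 mm. A picture is of the moment at which its call begins: read the wrist's pose just before it.
- ctrl.sign_off(): hands the job in; it is judged then, once.
The state is a dict: "clock": time; "q": joint angles; "joint_vel": joint speeds; "effort": joint torques, N m; "ee_pos": TCP position; "ee_rot": TCP orientation; "contact_force": force on the tool from outside, world axes, zero at the start; "torque": the same for the moment, N m; "finger_gap": finger opening in m; "finger_force": force on a finger pad.
Only numpy, scipy, OpenCV 4.12 (cv2) and the standard library are available. Lean on these libraries where they do the work, as an engineer would, in place of code of your own. Each camera call takes 0.05 s, during which the arm holds its last target. There are 200 camera calls.

## Task

The plug-in module on the clamped circuit board stands tilted up on its pin header: slide the brown spacer bar lengthwise, flat on the board and square to the raised edge, about half its length under the module at the empty footprint, the only place wide enough, without ramming the parts beside it, and let go of it. Then press the module's steel can down near that edge, firmly but without crushing it, until the module lies flush on the spacer. Finish while still holding it pressed there, so that I can solder it, and leave the cutters, solder reel and iron stand alone.

Things in the scene. Friction and masses are not known exactly. Their poses are not given: they have to be found in the camera images.
- spacer_centre (a point): loose dark-brown phenolic bar, plain block 80 long x 22 wide x 11 mm high, about 27 g, lying flat on the bench at the start; this point is its centre (5.5 mm up), x along its length, z up. Both ends are alike for the job. It is as high as the module's header, so it just fills the gap when the module is level.
- spacer: the same bar; origin at the centre of its underside, same axes
- holder: fixed black board holder, 90 x 225 mm, clamping a green board 110 (x) x 160 (y) x 3 mm, top 46 mm above the bench. Origin on the bench under the board's centre; x points from the header to the module's raised edge (away from the robot, within 20 degrees), z up. The jaws at the y ends, 80 mm from the centre, rise 4 mm above the board. Board's front edge: x = 55 mm; the bar may stick out over it.
- module (a joint): tilt of the module about its header, rad: 0 = level (flush on the spacer), positive = front (+x) edge up; starts at about 0.14 to 0.2; limits -0.03 to 0.22. The pins are springy (0.8 N m per rad towards 0.17, a little friction): about 3 N at the raised edge presses it level, and it springs up when let go.
- module_edge (a point): middle of the lower edge of the module's raised long side; axes turn with the module. Module: dark-blue board 98 (y) x 60 mm (x, hinge to this edge), 2 mm thick, flat steel can on top (88 x 46 mm), 9 mm high in all. Hinge line at holder x = -35 mm, 11 mm above the board, over a header strip that closes the gap there. Level, this edge is at holder x = 25 mm, 11 mm above the board.
- can_top (a point): point on the top of the module's steel can, in its middle along y, 15 mm short of the raised edge; a good line (along y) on which to press. Axes as the module's.
- bare_footprint: empty footprint on the board: white outline 40 (x) x 24 mm (y) with gold pads, flat. Origin on the board's top, 7 mm behind the raised edge (under the module), on the middle line of the place where the spacer goes; axes as the holder's. Three places lie 33 mm apart along y; this, relay and capacitors take one each, in any order. 21 mm or more is free on either side of its middle line.
- relay: white relay soldered to the board, 30 (x) x 23 (y) x 9.5 mm high, sticking out 8 mm from under the raised edge; origin at the centre of its underside on the board's top
- capacitors: two black capacitors lying side by side on the board, together 30 (x) x 21.4 (y) x 9.6 mm high, sticking out 8 mm from under the raised edge; origin at the centre of the pair on the board's top
- cutters: loose side cutters with orange handles, 120 mm long, lying on the bench beyond the board; leave alone; origin at the pivot on the bench
- solder_reel: loose upright reel of solder, 54 mm across, 46 mm high; leave alone; origin under its centre
- iron_stand: fixed black stand with a yellow sponge and an upright spring coil, base 85 x 165 mm, 135 mm high at the coil, on the robot's right; origin under its centre
Things that resemble listed ones, but are neither listed nor needed, are in the scene too. What is shaped like the holder but pink is not meant. What is shaped like the spacer but orange is not meant.

How it is judged (in metres and radians):
On the way:
1. the spacer lies flat at the empty footprint, about half under the still raised module, and has been let go (x of spacer_centre in the frame of bare_footprint between -0.01 and 0.023 m and y of spacer_centre in the frame of bare_footprint between -0.011 and 0.011 m and z of spacer_centre in the frame of bare_footprint between 0.002 and 0.0085 m and angle between the x axis of spacer_centre and the x axis of bare_footprint, either way round below 0.25 rad and angle between spacer_centre's own z axis and vertical below 0.12 rad and contact force between the fingers and spacer below 0.05 N and value of joint module above 0.07 rad), for 0.1 s.
At the end, for the whole second after the job is handed in: Spacer flat on the board at the empty footprint (within 11 mm sideways, 14 degrees), 24 to 57 mm of it under the module, not touched by the fingers; module level on it within about 1.5 degrees, resting on it with over 0.5 N and held down by the fingers with over 2 N when the program ends (x of spacer_centre in the frame of bare_footprint between -0.01 and 0.023 m and y of spacer_centre in the frame of bare_footprint between -0.011 and 0.011 m and z of spacer_centre in the frame of bare_footprint between 0.002 and 0.0085 m and angle between the x axis of spacer_centre and the x axis of bare_footprint, either way round below 0.25 rad and angle between spacer_centre's own z axis and vertical below 0.12 rad and contact force between the fingers and spacer below 0.05 N and value of joint module between -0.025 and 0.03 rad and contact force between the fingers and module above 2 N and contact force between spacer and module above 0.5 N and linear speed of spacer below 0.02 m/s and velocity of joint module below 0.1 rad/s); the arm keeps its last pose, push and grip.
It fails at once if the module is pressed with more than 40 N (contact force between the fingers and module above 40 N).
It fails at once if the spacer is rammed against the relay or the capacitors (more than 15 N) (contact force between spacer and relay above 15 N or contact force between spacer and capacitors above 15 N).
It fails at once if the cutters or the solder reel are moved by more than 15 mm, or the iron stand is touched (distance of any of cutters, solder_reel from where it was at the start of the episode above 0.015 m or contact force between any of the arm, the fingers and iron_stand above 0.5 N).
It also fails if it takes over 42 s, if anything falls off the work surface, if the arm or the gripper's body presses on something with over 40 N, if the wrist force passes 120 N, or if a joint passes its speed limit or range.

## Working session

There is one attempt and no reset: what is moved stays moved. The work goes in short steps, Python scripts to look and compute and a tool call to move; the robot and the scene stay as the last step left them, time stands still between calls to the robot, and variables do not carry over. Pictures are saved under pics/ and viewed, at most 10 in all, crops included, and the job is handed in when it is done.

Besides the shell and the picture viewer there is one more tool, called after "Call:" in YAML: its name, and indented under it one key for each argument. play_rows: Moves the arm, as the interface text tells. Its arguments: {"type":"object","properties":{"targets":{"type":"string"},"gripper":{"type":"number"}},"required":["targets"]}

```bash
mkdir -p pics
cat > h.py <<'E'
import numpy as np, cv2
from station import get_state, capture, ctrl
from scipy.spatial.transform import Rotation as R
def cloud(c, st=None):
    h,w=c["depth"].shape; f=h/2/np.tan(np.radians(c["vfov"])/2)
    u,v=np.meshgrid(np.arange(w),np.arange(h)); d=c["depth"]
    P=np.stack([(u-c["cx"])/f*d,(v-c["cy"])/f*d,d],-1)
    if "rvec" in c:
        r=cv2.Rodrigues(np.array(c["rvec"],float))[0]; return (P-np.ravel(c["tvec"]))@r
    T=np.array(c["tool_from_camera"]); P=P@T[:3,:3].T+T[:3,3]
    Rt=R.from_euler("xyz",st["ee_rot"],degrees=True).as_matrix()
    return P@Rt.T+np.array(st["ee_pos"])
def snap(n,tag):
    st=get_state(); c=capture(n); cv2.imwrite(f"pics/{tag}.png",c["pixels"][:,:,::-1])
    P=cloud(c,st); np.savez(f"{tag}.npz",px=c["pixels"],P=P,d=c["depth"]); return c,P,st
E
python3 - <<'E'
from h import *
print(get_state())
for n in("top","scene"):
    c,P,s=snap(n,n+"0"); print(n,c["vfov"],(c["depth"]>0).mean())
E
```

```text
{'clock': 0.0, 'q': array([-7.95558263e+01,  2.83159063e+01,  7.71265240e+01, -2.47223956e-03,
        7.46293173e+01, -5.47147324e+00]), 'joint_vel': array([ 0.01552017,  0.03373264,  0.02563282, -0.05694401, -0.09725834,
       -0.0073842 ]), 'effort': array([-1.70156411e-03, -8.82153082e+01, -3.83866739e+01, -1.19403117e-04,
        1.01680169e-02,  3.21009668e-05]), 'ee_pos': array([ 0.17131552, -0.60068774,  0.23069276]), 'ee_rot': array([-1.79928352e+02, -4.46901583e-03,  1.59163009e+01]), 'contact_force': array([ 0.71722013,  0.59942996, -0.76916654]), 'torque': array([ 0.0652891 , -0.02235157, -0.00654806]), 'finger_force': 0.0, 'finger_gap': 0.0853856059330017}
top 45.68706464454516 0.9958528645833333
scene 51.198105174606766 0.9960384114583334
```

View pics/top0.png

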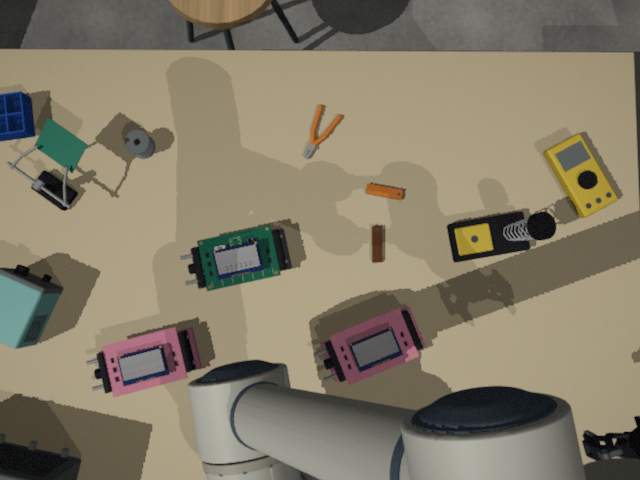

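View pics/scene0.png

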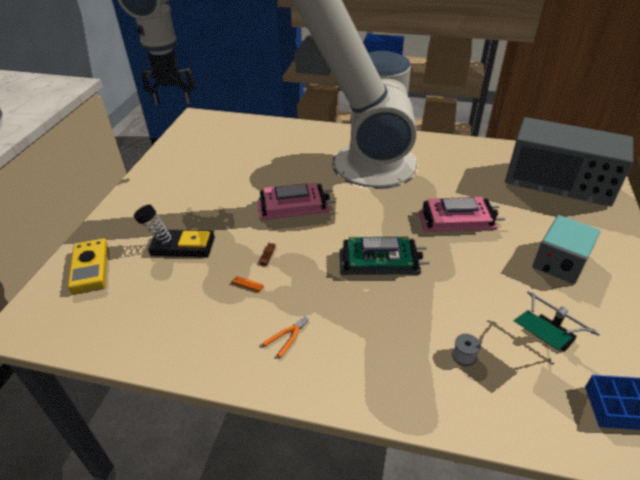

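The top view shows the green holder at (238,258), with pink decoy holders at (148,363) and (373,348). The brown bar is at (377,243) and the orange decoy bar at (385,191). The cutters are at (318,135), the reel at (138,143) and the stand at (490,238). I choose the green holder and the brown bar, matching the description. In the scene view the far edge of the green board faces the camera at (380,258).

Run:
```python
from h import *
a=np.load("top0.npz"); P=a["P"]; px=a["px"]; hsv=cv2.cvtColor(px,cv2.COLOR_RGB2HSV)
def rep(n,m,roi):
    x0,y0,x1,y1=roi; M=np.zeros(m.shape,bool); M[y0:y1,x0:x1]=m[y0:y1,x0:x1]
    q=P[M]; r=cv2.minAreaRect(q[:,:2].astype(np.float32)*1000)
    print(n,M.sum(),q.mean(0).round(4),np.percentile(q[:,2],[5,50,95]).round(4),r)
H,S,V=[hsv[...,i].astype(int) for i in range(3)]
print(px[243,377],hsv[243,377],px[205,300],P[205,300],P[243,377],P[270,205],px[270,205])
rep("bar",(P[...,2]>.006)&(P[...,2]<.02),(360,215,395,270))
rep("barcol",(H<15)&(S>80)&(V<130),(360,215,395,270))
rep("green",(H>60)&(H<90)&(S>120)&(P[...,2]>.035),(180,215,300,300))
rep("module",(P[...,2]>.06),(180,215,300,300))
rep("cutters",(H<15)&(S>180),(290,95,350,165))
rep("orange",(H<15)&(S>180),(355,175,412,205))
i=cv2.resize(px[215:305,175:305],None,fx=5,fy=5,interpolation=3)
cv2.imwrite("pics/crop1.png",i[:,:,::-1])
```

```text
[74 43 27] [ 10 162  74] [156 144 117] [ 0.59431947 -0.04623176 -0.00348246] [ 0.50976853 -0.21690004  0.00756486] [0.44656091 0.15219491 0.0458962 ] [24 78 60]
bar 347 [ 0.5066 -0.2155  0.0105] [0.0068 0.0103 0.015 ] ((511.95867919921875, -209.317626953125), (32.934120178222656, 88.44841766357422), 89.87750244140625)
barcol 334 [ 0.508  -0.2156  0.0174] [0.005  0.0102 0.015 ] ((466.14971923828125, -182.26759338378906), (63.41719055175781, 180.74505615234375), 50.677520751953125)
green 1984 [0.4773 0.0802 0.0497] [0.0415 0.0453 0.0494] ((475.94873046875, 35.618804931640625), (130.41226196289062, 267.0030517578125), 2.3752830028533936)
module 1251 [0.4678 0.0745 0.1144] [0.0613 0.0694 0.0762] ((463.76904296875, 16.245223999023438), (238.90972900390625, 80.08490753173828), 86.41307067871094)
cutters 281 [ 0.768  -0.0932  0.0095] [0.0049 0.0096 0.0142] ((771.2542114257812, -91.34797668457031), (54.210811614990234, 86.39803314208984), 58.40692901611328)
orange 322 [ 0.6226 -0.2298  0.0219] [0.0062 0.0106 0.0145] ((543.7781372070312, -162.0360565185547), (72.15104675292969, 273.72607421875), 49.44956970214844)
```

View pics/crop1.png

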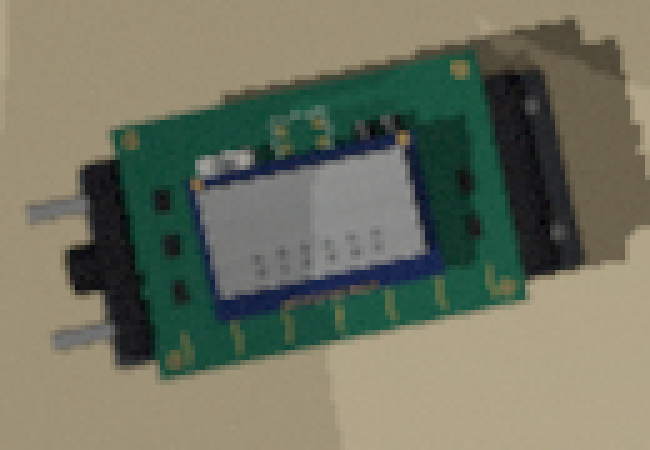

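The crop shows the white relay at crop (225,165), the empty footprint in the middle at (300,130), and the capacitors at (378,128). The module is raised toward the top of the image (world +x).

```bash
cat >> h.py <<'E'
def ray(c,uv,z,st=None):
    uv=np.atleast_2d(uv).astype(float); f=480/2/np.tan(np.radians(c["vfov"])/2)
    d=np.c_[(uv[:,0]-c["cx"])/f,(uv[:,1]-c["cy"])/f,np.ones(len(uv))]
    if "rvec" in c:
        r=cv2.Rodrigues(np.array(c["rvec"],float))[0]; o=-r.T@np.ravel(c["tvec"]); d=d@r
    else:
        T=np.array(c["tool_from_camera"]); Rt=R.from_euler("xyz",st["ee_rot"],degrees=True).as_matrix()
        d=d@T[:3,:3].T@Rt.T; o=Rt@T[:3,3]+np.array(st["ee_pos"])
    return o+d*((z-o[2])/d[:,2])[:,None]
def quad(m,c,z,st=None):
    k,_=cv2.findContours(m.astype(np.uint8),0,1); k=max(k,key=cv2.contourArea)
    q=ray(c,k[:,0],z,st)[:,:2]*1000; (cx,cy),(w,h),_=r=cv2.minAreaRect(q.astype(np.float32))
    b=cv2.boxPoints(r); e=max((b[1]-b[0],b[2]-b[1]),key=np.linalg.norm)
    return np.round([cx,cy,w,h,np.degrees(np.arctan2(e[1],e[0]))%180],1)
E
python3 - <<'E'
from h import *
c,P,s=snap("top","top1"); px=c["pixels"]; H,S,V=[x.astype(int) for x in cv2.split(cv2.cvtColor(px,cv2.COLOR_RGB2HSV))]
def roi(m,x0,y0,x1,y1):
    M=np.zeros(m.shape,bool); M[y0:y1,x0:x1]=m[y0:y1,x0:x1]; return M
print("bar",quad(roi((H<16)&(S>120)&(V<140),360,215,395,270),c,.011))
print("board",quad(roi((H>60)&(H<95)&(S>110),190,220,280,297),c,.046))
k=np.array([[115,130],[480,52],[525,298],[162,376]])/5+[175,215]-.4
q=ray(c,k,.046)[:,:2]; print(q,q.mean(0)); 
T=np.array(capture("wrist")["tool_from_camera"]); print(T.round(3), capture("wrist")["vfov"])
E
```

```text
bar [ 508.5 -216.6   77.    17.6    0. ]
board [474.3  82.3 107.6 161.8 103. ]
[[ 0.50913551  0.16952628]
 [ 0.54377011  0.01405321]
 [ 0.43890247 -0.00664911]
 [ 0.40466264  0.14690401]] [0.47411768 0.0809586 ]
[[ 0.    -0.957 -0.29   0.074]
 [ 1.     0.    -0.001  0.001]
 [ 0.001 -0.29   0.957 -0.142]
 [ 0.     0.     0.     1.   ]] 63.781340788435216
```

```bash
cat > go.py <<'E'
import sys
from h import *
x,y,z,yaw=map(float,sys.argv[1:5]); s=get_state()
Rt=R.from_euler("xyz",s["ee_rot"],degrees=True); G=R.from_euler("xyz",[180,0,yaw],degrees=True)
d=Rt.inv().apply(np.array([x,y,z])-s["ee_pos"])*100
print("cm",d.round(2),"norm",np.linalg.norm(d).round(2),"rv",(Rt.inv()*G).as_rotvec().round(4),"clk",s["clock"],"F",s["contact_force"].round(1))
E
python3 go.py .51 -.217 .15 0
```

```text
cm [ 43.09 -27.63   8.12] norm 51.83 rv [-5.000e-04  1.000e-04  2.778e-01] clk 0.25 F [-0.9  0.   0.8]
```

Call:
play_rows:
  targets: "3.08 -1.97 0.4 0 0 0;3.08 -1.97 0.4 0 0 0;3.08 -1.97 0.4 0 0 0;3.08 -1.97 0.4 0 0 0;3.08 -1.97 0.4 0 0 0;3.08 -1.97 0.4 0 0 0;3.08 -1.97 0.4 0 0 0;3.08 -1.97 0.4 0 0 0"
  gripper: 1

```text
clock: 1.05
ee_pos: [0.3659, -0.3807, 0.1992]
ee_rot: [180.0, -0.0, 15.9]
contact_force: [0.1, -0.3, 0.1]
finger_gap: 0.0853
finger_force: 0.0
```

Call:
play_rows:
  targets: "3.08 -1.97 0.8 0 0 0;3.08 -1.97 0.8 0 0 0;3.08 -1.97 0.8 0 0 0;3.08 -1.97 0.8 0 0 0;3.08 -1.97 0.8 0 0 0;3.08 -1.97 0.8 0 0 0;0 0 0 0 0 0.139;0 0 0 0 0 0.139"

```text
clock: 1.85
ee_pos: [0.511, -0.2164, 0.1509]
ee_rot: [-180.0, 0.0, -0.2]
contact_force: [0.0, 0.1, -0.3]
finger_gap: 0.0852
finger_force: 0.0
```

```bash
python3 go.py .5325 -.217 .1 0
python3 - <<'E'
from h import *
c,P,s=snap("wrist","w1"); px=c["pixels"]; H,S,V=[x.astype(int) for x in cv2.split(cv2.cvtColor(px,cv2.COLOR_RGB2HSV))]
print(s["ee_pos"],s["ee_rot"])
m=((H<16)&(S>120)&(V<140)); print(m.sum()); cv2.imwrite("pics/m1.png",m*255)
m=cv2.morphologyEx(m.astype(np.uint8),cv2.MORPH_OPEN,np.ones((5,5)))
print("bar",quad(m,c,.011,s))
E
```

```text
cm [2.16 0.05 5.08] norm 5.52 rv [-0.0003  0.0006 -0.0035] clk 1.85 F [ 0.   0.1 -0.3]
[ 0.51097123 -0.21643814  0.15085083] [-1.79980625e+02  3.22559297e-02 -1.99754361e-01]
6104
bar [ 507.  -216.4   78.    20.6    0.8][ WARN:0@0.674] global loadsave.cpp:1063 imwrite_ Unsupported depth image for selected encoder is fallbacked to CV_8U.
```

View pics/w1.png

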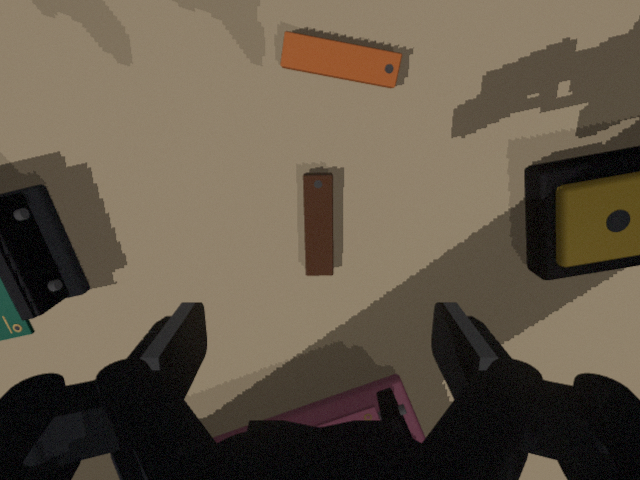

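The close view shows the brown bar at (318,224), nearly parallel to the tool x axis. The orange decoy is at (342,58) and the stand is clear on the right.

Call:
play_rows:
  targets: "1 0 3 0 0 -0.014;1 0 3 0 0 0;0 0 3 0 0 0;0 0 3 0 0 0;0 0 2 0 0 0;0 0 0.95 0 0 0;0 0 0 0 0 0"

```text
clock: 2.6
ee_pos: [0.5299, -0.2173, 0.001]
ee_rot: [-180.0, 0.1, 0.9]
contact_force: [0.6, -0.2, 0.2]
finger_gap: 0.0855
finger_force: 0.0
```

Call:
play_rows:
  targets: "0 0 0 0 0 0;0 0 0 0 0 0;0 0 0 0 0 0;0 0 0 0 0 0;0 0 0 0 0 0;0 0 0 0 0 0;0 0 0 0 0 0;0 0 0 0 0 0"
  gripper: 0

```text
clock: 3.4
ee_pos: [0.5307, -0.2175, 0.0026]
ee_rot: [180.0, -0.1, 0.8]
contact_force: [-2.3, 1.4, 12.8]
finger_gap: 0.0201
finger_force: 58.8
```

Call:
play_rows:
  targets: "0 0 -0.5 0 0 0;0 0 -2 0 0 0;0 0 -4 0 0 0;0 0 -4 0 0 0;0 0 -4 0 0 0;0 0 0 0 0 0"

```text
clock: 4.0
ee_pos: [0.5327, -0.2186, 0.1521]
ee_rot: [179.8, -0.4, 0.8]
contact_force: [-0.6, 0.3, -1.4]
finger_gap: 0.0201
finger_force: 59.2
```

Run:
```python
from h import *
c,P,s=snap("wrist","w2"); px=c["pixels"]; H,S,V=[x.astype(int) for x in cv2.split(cv2.cvtColor(px,cv2.COLOR_RGB2HSV))]
print(s["ee_pos"],s["ee_rot"],s["contact_force"],s["finger_gap"])
t=np.radians(12.9); h=np.array([np.cos(t),np.sin(t)]); C=np.array([.474,.0815])
for x in(.106,.051): print(x,C+h*x)
c=capture("scene"); i=cv2.resize(c["pixels"][150:300,200:350],None,fx=2.3,fy=3.2)
w=cv2.resize(px,(450,480)); cv2.imwrite("pics/w2b.png",np.hstack([w,i[:480,:345]])[:,:,::-1])
```

```text
[ 0.5327336  -0.21858676  0.15214721] [179.77307137  -0.40889089   0.80168446] [-0.57979725  0.34055217 -1.39675666] 0.020074913368516772
0.106 [0.57732469 0.10516451]
0.051 [0.52371282 0.09288576]
```

View pics/w2b.png

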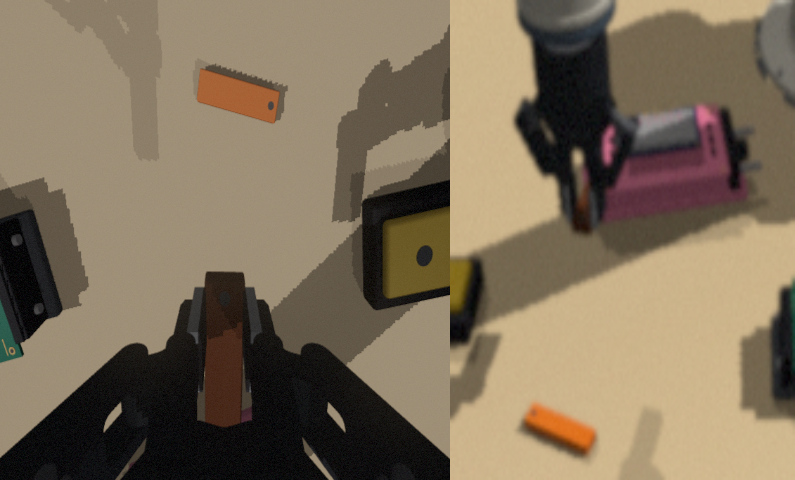

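The bar is held between the pads at its outer end and looks straight. Next, I look at the holder from near.

```bash
python3 go.py .4448 .0748 .2 12.9
python3 - <<'E'
from h import *
a=np.load("w2.npz"); st=get_state(); H,S,V=[x.astype(int) for x in cv2.split(cv2.cvtColor(a["px"],cv2.COLOR_RGB2HSV))]
m=(H<16)&(S>120)&(V<140)&(a["d"]>0); m[:250]=0; m[:,:270]=0; m[:,370:]=0; q=a["P"][m]; q=q[(q[:,2]>.13)&(q[:,2]<.18)]
A=np.c_[q[:,:2],np.ones(len(q))]; k=np.linalg.lstsq(A,q[:,2],rcond=None)[0]
print(len(q),k, q.min(0),q.max(0), "z at tcp",k@[st["ee_pos"][0],st["ee_pos"][1],1])
E
```

```text
cm [ -8.18 -29.35  -5.26] norm 30.92 rv [ 0.0012 -0.0017 -0.2113] clk 4.1 F [-0.4  0.9 -0.8]
6535 [0.00594598 0.00385824 0.15799553] [ 0.48047881 -0.22978928  0.15177964] [ 0.54917466 -0.20781865  0.17962304] z at tcp 0.16031183189145237
```

Call:
play_rows:
  targets: "-0.9 -3.26 -1 0 0 0;-0.9 -3.26 -1 0 0 0;-0.9 -3.26 -1 0 0 0;-0.9 -3.26 -1 0 0 0;-0.9 -3.26 -1 0 0 0;-0.9 -3.26 -0.26 0 0 0;-0.9 -3.26 0 0 0 0;-0.9 -3.26 0 0 0 0"

```text
clock: 4.9
ee_pos: [0.4536, 0.0436, 0.1984]
ee_rot: [-180.0, 0.1, 0.8]
contact_force: [0.9, 0.5, 0.2]
finger_gap: 0.0197
finger_force: 59.2
```

Call:
play_rows:
  targets: "-0.98 -3.27 0 0 0 0;0 0 0 0 0 -0.105;0 0 0 0 0 -0.105;0 0 0 0 0 0;0 0 0 0 0 0"

```text
clock: 5.4
ee_pos: [0.4441, 0.0748, 0.1987]
ee_rot: [-180.0, 0.1, 12.6]
contact_force: [-0.3, -0.2, -0.9]
finger_gap: 0.0199
finger_force: 59.2
```

Run:
```python
from h import *
c,P,s=snap("wrist","w3"); print(s["ee_pos"],s["ee_rot"],s["clock"])
```

```text
[0.44413966 0.07482717 0.19867047] [-1.79981453e+02  8.90753535e-02  1.26323961e+01] 5.4
```

View pics/w3.png

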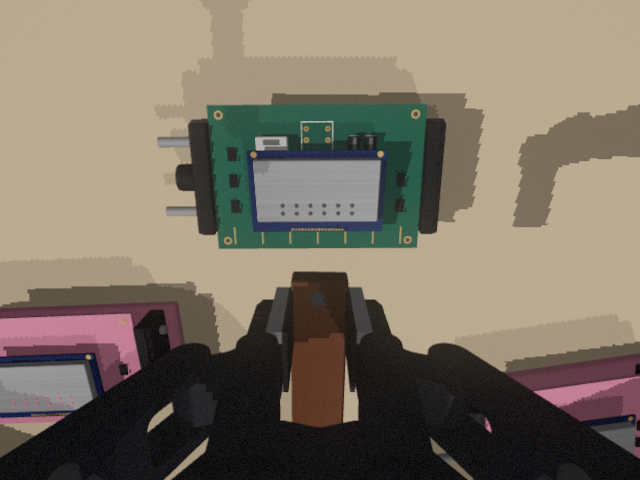

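The view shows the board's front corners at (208,105) and (426,105) and its back corners at (219,248) and (417,248). The footprint outline spans (302..333,122) at its front. The relay is at (272,143) and the capacitors at (362,143).

Run:
```python
from h import *
c=capture("wrist"); s=get_state()
px=c["pixels"]; H,S,V=[x.astype(int) for x in cv2.split(cv2.cvtColor(px,cv2.COLOR_RGB2HSV))]
m=((H>60)&(H<95)&(S>110)&(V>40)).astype(np.uint8); m[260:]=0
print("board",quad(cv2.morphologyEx(m,2,np.ones((3,3))),c,.046,s))
w=ray(c,[[208,104.5],[426.5,104.5],[417.5,248],[218.5,248]],.046,s)[:,:2]; print(w.round(4),w.mean(0).round(4))
e=w[0]-w[1]; t=np.arctan2(e[1],e[0])-np.pi/2; e2=w[3]-w[2]; print(np.degrees(t),np.degrees(np.arctan2(*e2[::-1]))-90)
h=np.array([np.cos(t),np.sin(t)]); n=np.array([-h[1],h[0]]); C=w.mean(0)
f=lambda n_,uv,z:print(n_,[((p-C)@h*1000,(p-C)@n*1000) for p in ray(c,uv,z,s)[:,:2]])
f("foot",[[301.5,121.5],[333.5,121.5]],.046); f("relay",[[255.5,137],[288.5,137]],.0555); f("caps",[[347.5,136],[377.5,136]],.0535)
print("tcp",(s["ee_pos"][:2]-C)@h,(s["ee_pos"][:2]-C)@n)
P=cloud(c,s); f2=P[155:160,270:365,2]; print("edge z",np.median(f2), np.median(P[225:229,270:365,2]))
```

```text
board [473.5  82.1 107.  159.7 103.4]
[[ 0.5088  0.1712]
 [ 0.5435  0.0166]
 [ 0.4368 -0.0091]
 [ 0.4015  0.1478]] [0.4726 0.0816]
12.668354611379929 12.686098432968976
foot [(np.float64(43.0938296934116), np.float64(11.799942947771866)), (np.float64(43.09461276950407), np.float64(-11.693155668910142))]
relay [(np.float64(32.47873257353042), np.float64(44.58372756293347)), (np.float64(32.48026110784351), np.float64(20.8654883151642))]
caps [(np.float64(33.0953359800084), np.float64(-21.65921164021055)), (np.float64(33.09668972984372), np.float64(-43.3480319545392))]
tcp -0.029080102916480124 -0.0005690812347555049
edge z 0.06831153018654296 0.05926037864755358
```

Call:
play_rows:
  targets: "3 -0.06 0 0 0 0;3.5 0 0 0 0 0;3.7 0 0 0 0 0;3.5 0 1 0 0 0;0 0 3 0 0 0;0 0 4 0 0 0;0 0 4 0 0 0;0 0 2 0 0 0"

```text
clock: 6.3
ee_pos: [0.5764, 0.1055, 0.056]
ee_rot: [-180.0, 0.2, 12.7]
contact_force: [0.9, 0.0, 0.9]
finger_gap: 0.02
finger_force: 59.2
```

```bash
python3 go.py .5784 .1055 .0505 12.7;python3 go.py .5228 .093 .0505 12.7
python3 - <<'E'
from h import *
c=capture("scene");cv2.imwrite("pics/s3.png",cv2.resize(c["pixels"][200:300,310:450],None,fx=5,fy=5)[:,:,::-1])
E
```

```text
cm [0.2  0.04 0.55] norm 0.59 rv [-0.0006  0.004  -0.0003] clk 6.3 F [0.9 0.  0.9]
cm [-5.5   0.04  0.58] norm 5.53 rv [-0.0006  0.004  -0.0003] clk 6.3 F [0.9 0.  0.9]
```

View pics/s3.png

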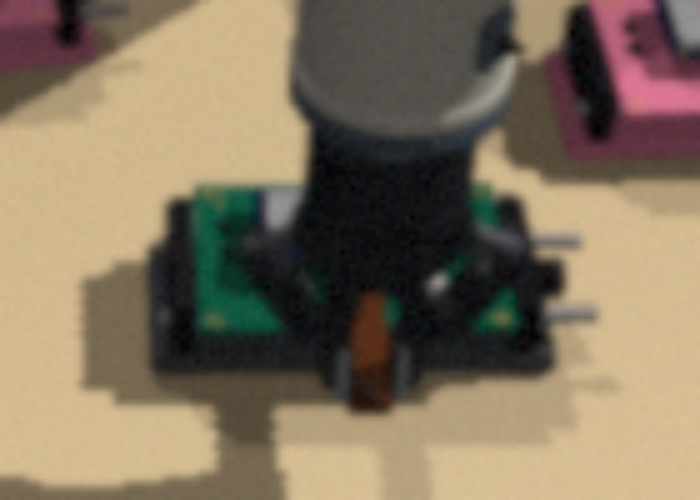

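The bar at (370,345) points at the middle slot, level and in front of the board edge. I'll lower it until it just touches.

Call:
play_rows:
  targets: "0 0.04 0.4 0 0 0;0 0 0.15 0 0 0;0 0 0 0 0 0;0 0 0 0 0 0"

```text
clock: 6.75
ee_pos: [0.5788, 0.1055, 0.055]
ee_rot: [180.0, -0.1, 12.8]
contact_force: [0.0, -0.6, 0.3]
finger_gap: 0.0202
finger_force: 59.2
```

Call:
play_rows:
  targets: "0 0 0.1 0 0 0;0 0 0 0 0 0;0 0 0 0 0 0"

```text
clock: 7.05
ee_pos: [0.5782, 0.1056, 0.0531]
ee_rot: [180.0, -0.0, 12.8]
contact_force: [-0.4, -0.2, 0.6]
finger_gap: 0.0204
finger_force: 59.2
```

Call:
play_rows:
  targets: "0 0 0.1 0 0 0;0 0 0 0 0 0;0 0 0 0 0 0"

```text
clock: 7.35
ee_pos: [0.5781, 0.1055, 0.0518]
ee_rot: [-180.0, 0.0, 12.8]
contact_force: [0.4, -0.3, -0.4]
finger_gap: 0.0199
finger_force: 59.2
```

Call:
play_rows:
  targets: "0 0 0.1 0 0 0;0 0 0 0 0 0;0 0 0 0 0 0"

```text
clock: 7.65
ee_pos: [0.5781, 0.1055, 0.0508]
ee_rot: [-180.0, 0.0, 12.8]
contact_force: [-0.1, -0.8, -0.4]
finger_gap: 0.02
finger_force: 59.2
```

Run:
```python
from h import *
a=[]
for i in range(6):
    c=capture("wrist"); s=get_state(); a.append(np.r_[s["ee_pos"],s["ee_rot"],s["contact_force"]])
print(np.mean(a,0).round(4),np.std(a,0).round(4),s["clock"])
```

```text
[ 5.78100e-01  1.05500e-01  5.09000e-02  5.00000e-04 -1.20000e-03
  1.28222e+01  2.22600e-01 -1.07500e-01  2.62900e-01] [0.000000e+00 0.000000e+00 0.000000e+00 1.799986e+02 3.200000e-03
 1.900000e-03 4.970000e-01 2.742000e-01 5.762000e-01] 7.95
```

Call:
play_rows:
  targets: "0 0 0.1 0 0 0;0 0 0 0 0 0;0 0 0 0 0 0"

```text
clock: 8.25
ee_pos: [0.5781, 0.1055, 0.0499]
ee_rot: [180.0, 0.0, 12.8]
contact_force: [-0.8, -0.9, -0.3]
finger_gap: 0.0204
finger_force: 59.2
```

Call:
play_rows:
  targets: "0 0 0.1 0 0 0;0 0 0 0 0 0;0 0 0 0 0 0"

```text
clock: 8.55
ee_pos: [0.5781, 0.1055, 0.0488]
ee_rot: [180.0, 0.0, 12.8]
contact_force: [-0.9, -0.0, 0.1]
finger_gap: 0.0199
finger_force: 59.2
```

Call:
play_rows:
  targets: "-0.7 0 0 0 0 0;-0.7 0 0 0 0 0;-0.7 0 0 0 0 0;-0.7 0 0 0 0 0;0 0 0 0 0 0"

```text
clock: 9.05
ee_pos: [0.5495, 0.0991, 0.0489]
ee_rot: [-180.0, 0.1, 12.8]
contact_force: [0.0, -0.4, -0.7]
finger_gap: 0.02
finger_force: 59.2
```

Call:
play_rows:
  targets: "-0.5 0 0 0 0 0;-0.5 0 0 0 0 0;-0.5 0 0 0 0 0;0 0 0 0 0 0"

```text
clock: 9.45
ee_pos: [0.5354, 0.0958, 0.0488]
ee_rot: [-180.0, 0.0, 12.8]
contact_force: [0.5, -0.3, -0.4]
finger_gap: 0.02
finger_force: 59.2
```

Call:
play_rows:
  targets: "-0.5 0 0 0 0 0;-0.5 0 0 0 0 0;-0.35 0 0 0 0 0;0 0 0 0 0 0;0 0 0 0 0 0"

```text
clock: 9.95
ee_pos: [0.5231, 0.093, 0.0489]
ee_rot: [180.0, -0.0, 12.8]
contact_force: [-0.3, -0.6, -0.5]
finger_gap: 0.0203
finger_force: 59.2
```

```bash
python3 go.py .5228 .093 .0485 12.7
python3 - <<'E'
from h import *
c=capture("scene");cv2.imwrite("pics/s4.png",cv2.resize(c["pixels"][200:300,310:450],None,fx=5,fy=5)[:,:,::-1])
E
```

```text
cm [-0.03 -0.01  0.04] norm 0.05 rv [ 0.     -0.0002  0.0021] clk 9.95 F [-0.3 -0.6 -0.5]
```

View pics/s4.png

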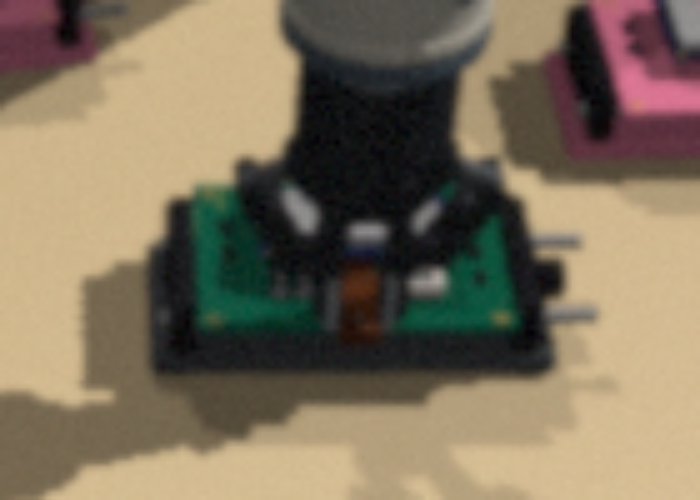

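The bar at (360,300) is in the slot with the capacitors to its left and the relay at (428,280) to its right, and there is no contact force. I'll lower until it touches, then open.

Call:
play_rows:
  targets: "0 0 0.07 0 0 0;0 0 0 0 0 0;0 0 0 0 0 0"

```text
clock: 10.3
ee_pos: [0.5234, 0.093, 0.0486]
ee_rot: [180.0, -0.0, 12.8]
contact_force: [-1.1, -0.3, 9.6]
finger_gap: 0.0201
finger_force: 60.3
```

Call:
play_rows:
  targets: "0 0 0.07 0 0 0;0 0 0 0 0 0;0 0 0 0 0 0"

```text
clock: 10.6
ee_pos: [0.5234, 0.093, 0.0485]
ee_rot: [180.0, -0.1, 12.8]
contact_force: [-5.8, -0.2, 23.7]
finger_gap: 0.02
finger_force: 61.9
```

Touching. I'll raise slightly to relieve it, then open.

Call:
play_rows:
  targets: "0 0 -0.1 0 0 0;0 0 0 0 0 0;0 0 0 0 0 0"

```text
clock: 10.9
ee_pos: [0.5233, 0.093, 0.0486]
ee_rot: [180.0, -0.0, 12.8]
contact_force: [-0.3, -0.9, 6.3]
finger_gap: 0.0195
finger_force: 60.0
```

Call:
play_rows:
  targets: "0 0 0 0 0 0;0 0 0 0 0 0;0 0 0 0 0 0;0 0 0 0 0 0;0 0 0 0 0 0"
  gripper: 0.7

```text
clock: 11.4
ee_pos: [0.523, 0.093, 0.0484]
ee_rot: [-180.0, 0.0, 12.8]
contact_force: [0.9, -0.4, -0.9]
finger_gap: 0.0594
finger_force: 0.0
```

Call:
play_rows:
  targets: "0 0 -1 0 0 0;0 0 -2 0 0 0;0 0 -3 0 0 0;0 0 -4 0 0 0;-2 0 -2 0 0 0;-3 0 0 0 0 0;-3.1 0 0 0 0 0;0 0 0 0 0 0"

```text
clock: 12.2
ee_pos: [0.4401, 0.0746, 0.1691]
ee_rot: [-180.0, 0.1, 12.8]
contact_force: [-0.8, -0.4, -0.1]
finger_gap: 0.0599
finger_force: 0.0
```

```bash
python3 go.py .4825 .084 .09 12.7
python3 - <<'E'
from h import *
c,P,s=snap("wrist","w5"); print(s["clock"],s["ee_pos"])
px=c["pixels"]; H,S,V=[x.astype(int) for x in cv2.split(cv2.cvtColor(px,cv2.COLOR_RGB2HSV))]
m=((H<16)&(S>120)&(V<140)).astype(np.uint8); m[250:]=0
q=quad(cv2.morphologyEx(m,2,np.ones((3,3))),c,.057,s); print("bar visible",q)
t=np.radians(12.7); h=np.array([np.cos(t),np.sin(t)]); n=np.array([-h[1],h[0]]); d=q[:2]/1000-[.473,.0818]; print(d@h,d@n)
cv2.imwrite("pics/w5c.png",px[60:300,150:480,::-1])
E
```

```text
cm [4.36 0.02 7.9 ] norm 9.02 rv [-0.0003  0.0023  0.0021] clk 12.2 F [-0.8 -0.4 -0.1]
12.2 [0.44010385 0.07455811 0.16910851]
bar visible [517.8  91.3  41.2  21.   12.1]
0.04579248651012628 -0.0005815317875214775
```

View pics/w5c.png

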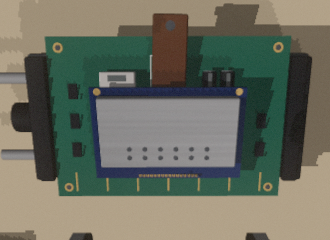

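The bar at crop (170,50) is square, lies in the middle slot with its centre at about holder x = 26 mm, and clears the relay and capacitors. Now I'll press.

Call:
play_rows:
  targets: "2 0 0 0 0 0;2.36 0.02 0 0 0 0;0 0 2 0 0 0;0 0 2 0 0 0;0 0 2 0 0 0;0 0 1.5 0 0 0;0 0 0 0 0 0;0 0 0 0 0 0"
  gripper: 0

```text
clock: 13.05
ee_pos: [0.4872, 0.0846, 0.0939]
ee_rot: [180.0, -0.0, 12.8]
contact_force: [-0.2, -0.3, 1.1]
finger_gap: 0.0002
finger_force: 0.0
```

Call:
play_rows:
  targets: "0 0 0.3 0 0 0;0 0 0.3 0 0 0;0 0 0.3 0 0 0;0 0 0.3 0 0 0;0 0 0 0 0 0;0 0 0 0 0 0"

```text
clock: 13.65
ee_pos: [0.4866, 0.0845, 0.0814]
ee_rot: [-180.0, 0.0, 12.8]
contact_force: [-0.3, -0.1, 0.3]
finger_gap: 0.0001
finger_force: 0.0
```

Call:
play_rows:
  targets: "0 0 0.2 0 0 0;0 0 0.2 0 0 0;0 0 0.2 0 0 0;0 0 0 0 0 0;0 0 0 0 0 0"

```text
clock: 14.15
ee_pos: [0.4866, 0.0845, 0.0754]
ee_rot: [-180.0, 0.0, 12.8]
contact_force: [-0.6, -0.4, 0.1]
finger_gap: 0.0001
finger_force: 0.0
```

Call:
play_rows:
  targets: "-0.4 0 0 0 0 0;0 0 0.2 0 0 0;0 0 0.2 0 0 0;0 0 0 0 0 0;0 0 0 0 0 0"

```text
clock: 14.65
ee_pos: [0.4827, 0.0836, 0.0714]
ee_rot: [-180.0, 0.0, 12.8]
contact_force: [-0.5, 0.1, -0.0]
finger_gap: 0.0002
finger_force: 0.1
```

Call:
play_rows:
  targets: "0 0 0.15 0 0 0;0 0 0.15 0 0 0;0 0 0 0 0 0;0 0 0 0 0 0"

```text
clock: 15.05
ee_pos: [0.4827, 0.0836, 0.0684]
ee_rot: [-180.0, 0.0, 12.8]
contact_force: [0.4, -0.3, 0.3]
finger_gap: -0.0001
finger_force: 0.6
```

Call:
play_rows:
  targets: "0 0 0.1 0 0 0;0 0 0 0 0 0;0 0 0 0 0 0"

```text
clock: 15.35
ee_pos: [0.4827, 0.0836, 0.0674]
ee_rot: [-180.0, 0.0, 12.8]
contact_force: [1.1, -1.0, 1.0]
finger_gap: 0.0001
finger_force: 0.7
```

Call:
play_rows:
  targets: "0 0 0.07 0 0 0;0 0 0 0 0 0;0 0 0 0 0 0"

```text
clock: 15.65
ee_pos: [0.4827, 0.0836, 0.0668]
ee_rot: [-180.0, -0.0, 12.8]
contact_force: [2.0, 0.2, 1.4]
finger_gap: 0.0002
finger_force: 0.9
```

Call:
play_rows:
  targets: "0 0 0.05 0 0 0;0 0 0 0 0 0;0 0 0 0 0 0"

```text
clock: 15.95
ee_pos: [0.4828, 0.0836, 0.0663]
ee_rot: [180.0, -0.0, 12.8]
contact_force: [2.5, -0.3, 2.7]
finger_gap: 0.0001
finger_force: 1.1
```

Call:
play_rows:
  targets: "0 0 0.05 0 0 0;0 0 0 0 0 0;0 0 0 0 0 0"

```text
clock: 16.25
ee_pos: [0.4828, 0.0836, 0.066]
ee_rot: [180.0, -0.0, 12.8]
contact_force: [1.1, 0.7, 8.5]
finger_gap: -0.0
finger_force: 4.4
```

Force jumps at z = 0.066, which means the module is seated on the spacer. One more small push, then check.

Call:
play_rows:
  targets: "0 0 0.02 0 0 0;0 0 0 0 0 0;0 0 0 0 0 0;0 0 0 0 0 0"

```text
clock: 16.65
ee_pos: [0.4828, 0.0836, 0.066]
ee_rot: [180.0, -0.0, 12.8]
contact_force: [-0.9, -0.2, 13.4]
finger_gap: 0.0
finger_force: 6.8
```

Run:
```python
from h import *
f=[]
for i in range(6): c=capture("top"); s=get_state(); f.append(s["contact_force"])
print(np.mean(f,0),s["ee_pos"],s["clock"],s["joint_vel"].max())
c,P,s=snap("wrist","w6"); cv2.imwrite("pics/w6c.png",c["pixels"][:,:,::-1])
px=c["pixels"]; H,S,V=[x.astype(int) for x in cv2.split(cv2.cvtColor(px,cv2.COLOR_RGB2HSV))]
m=((H<16)&(S>120)&(V<140)).astype(np.uint8)
q=quad(cv2.morphologyEx(m,2,np.ones((3,3))),c,.057,s); print("bar visible",q)
t=np.radians(12.7); h=np.array([np.cos(t),np.sin(t)]); n=np.array([-h[1],h[0]]); d=q[:2]/1000-[.473,.0818]; print(d@h,d@n)
```

```text
[-0.39796203  0.3976476  13.47848625] [0.48280768 0.08361536 0.0659844 ] 16.95 0.09467333270671074
bar visible [517.9  91.5  42.1  21.1  11.7]
0.045934009205391535 -0.0004084094991676054
```

View pics/w6c.png

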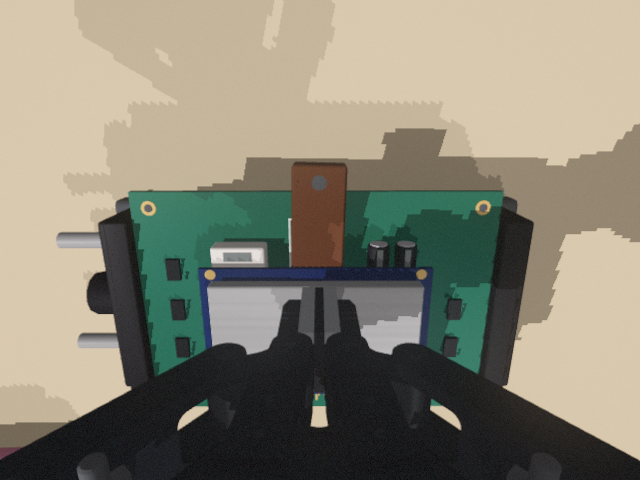

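The bar at (319,215) is still square in the slot. The fingers rest on the can at (318,340), holding a steady 13.5 N at the level height.

```bash
python3 -c "
from station import ctrl; print(ctrl.sign_off())"
```

```text
the job is handed in; nothing more can be done
None
```

The spacer is about half under the module at the empty footprint and released; I handed in at 17 s still pressing the module down on it with about 13.5 N, the cutters, reel and stand left alone; the sign-off returned no verdict.

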